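Three coir plugs into the self-closing drawer, then hold it out at the mark

TASK

Put three of the four coir plugs from the clear seed tray into the front bin of the half-open drawer, leaving the fourth in the seed tray. Then pull the self-closing drawer out by its bar handle until the pointer tab on its side is level with the upright steel pin, and finish still holding it there, because it springs back when let go, so that a neighbour can take the plugs and the plant labels behind them. Do not knock the pot, the cloche or the dibber.

Things in the scene. Friction and masses are not known exactly. Their poses are not given: they have to be found in the camera images.
- cabinet: low galvanized drawer unit, fixed on the table, 250 x 276 mm and 85 mm high. Origin: on the table, under the middle of the front edge of its shell; its x axis points into the unit (the drawer pulls out along -x), y along its front to the left seen from the robot, z up. Its shell lies at x > 0 (the top overhangs 5 mm); two 10 mm high runners lie on the table in front of it at y = +-126 mm, to x = -170 mm
- drawer (a joint): travel of the drawer in m: 0 = its spring-held rest, already half open; grows as it is pulled further out along the cabinet's -x; hard stop at 0.14. The spring pulls back with 3 N at 0 and 50 N/m more on the way out (about 6 to 8 N at the mark); let go, it returns to 0
- bin (a point): centre of the floor of the drawer's open front bin, axes as the cabinet's, moves with the drawer. The bin is 102 mm in x by 228 mm in y inside; at rest it is entirely in front of the cabinet shell. Its floor is 16 mm above the table; its side walls rise 39 mm, the front panel 49 mm, the divider behind it 36 mm above the floor
- pull (a point): dark steel bar handle on the drawer front, moves with the drawer. This point: centre of the bar, 55 mm above the table; the bar runs 110 mm along the cabinet's y, is 10 mm thick and stands with its axis 48 mm in front of the drawer's front panel, joined to it by a rod at each end; open above and below
- pointer (a point): end of the small dark steel pointer tab (4 mm thick in x) that sticks out from the left (+y) end of the drawer front, 52 mm above the table; moves with the drawer
- mark: fixed upright dark steel pin, 8 mm thick and 64 mm high on a 30 x 16 mm foot, standing to the left of the drawer, 9 mm beyond the pointer's path; origin on the table under the pin, axes as the cabinet's. The drawer is at the mark when the pointer and the pin are at the same place along the cabinet's x; that is 55 to 95 mm of travel from rest
- tray: clear plastic seed tray, fixed on the table, 190 x 190 mm, walls 25 mm high and 4 mm thick, floor 4 mm thick; origin under its centre on the table
- plug0: coir plug: brown upright cylinder 34 mm in diameter and 24 mm high, about 25 g, all four alike; starts upright in the seed tray, some 80 to 100 mm between the centres of neighbours; origin at the centre of its underside
- plug1: coir plug: brown upright cylinder 34 mm in diameter and 24 mm high, about 25 g, all four alike; starts upright in the seed tray, some 80 to 100 mm between the centres of neighbours; origin at the centre of its underside
- plug2: coir plug: brown upright cylinder 34 mm in diameter and 24 mm high, about 25 g, all four alike; starts upright in the seed tray, some 80 to 100 mm between the centres of neighbours; origin at the centre of its underside
- plug3: coir plug: brown upright cylinder 34 mm in diameter and 24 mm high, about 25 g, all four alike; starts upright in the seed tray, some 80 to 100 mm between the centres of neighbours; origin at the centre of its underside
- pot: bystander: grey ceramic pot, plain and tapered, 116 mm wide at the rim and 100 mm high; origin at the centre of its underside
- cloche: bystander: glass bell cloche with a knob, 110 mm wide and 144 mm high; origin at the centre of its underside
- dibber: bystander: wooden T-handled dibber lying on the table, 202 mm long along its y, its 90 mm crossbar along x at the +y end, 26 mm thick; origin on the table under the middle of its shaft
Not all that is in view belongs to the job. What is shaped like the plug1 but pink or yellow is not meant.

How it is judged:
By the outcome, as a careful person would: the job done as asked, in the order asked, and still so for the second after the job is handed in, while the arm keeps its last pose, push and grip.
It also fails if it takes over 72 s, if anything falls off the work surface, if the arm or the gripper's body presses on something with over 40 N, if the wrist force passes 120 N, or if a joint passes its speed limit or range.

ROBOT

A 6-joint arm with a two-finger parallel gripper is mounted at the origin on the work surface. World frame = base frame: x ahead of the robot, y to its left, z up, the work surface at z = 0. Lengths are in m, angles in rad, forces in N, time in s.
With the tool pointing down it reaches from about 0.35 to 0.975 m from the base axis. Payload 4.9 kg.
Tool frame: the origin (TCP) lies at the very end of the fingers, on their centre line; the grasp point (between the pads) lies 19 mm behind it; z points along the fingers, y is the line along which they close (so a half turn about z gives the same grasp; the last joint's range is limited). The gripper opens to 85 mm and grips with 20 to 120 N. Pads are 22 mm wide; open, the fingers measure 114 mm over their backs; the gripper's body (76 mm by 85 mm) begins 54 mm behind the grasp point. The pads swing forward as they close: fully open they stand 13 mm farther back than shut.
Start: joints at [0.999, 0.053, 1.613, -0, 1.476, -0.119], TCP at [0.273, 0.562, 0.231] pointing down, gripper open.
Joint ranges: [-3.01, 3.01], [-1.01, 2.22], [0.06, 2.58], [-1.02, 4.17], [0.09, 2.62], [-3.14, 3.14]. Speed limits (rad/s): [2.57, 2.57, 3.14, 3.14, 3.14, 3.14].

INTERFACE

Orientations are given as a rotation vector (axis times angle).
In Python, from station import * gives the robot as it stands.
- The arm moves only by the shell command python3 -m crank 'ROWS' [OPENING] [FORCE]. ROWS is JSON, a list of rows, each an object with "offset": the shift along the tool's x, y, z in m, a list of three; "twist": the turn, a rotation vector about the tool's x, y, z in degrees, a list of three. In form: [{"offset": [x, y, z], "twist": [rx, ry, rz]}, ...]. A call has 1 to 20 rows; each row is the pose to reach, as a shift and turn from the pose commanded when the call began, along the tool's axes at that moment; what a row does not reach only later rows make up. A row lasts 1/8 s, in which the tool goes at most 62.5 mm and 10.7 degrees, less where a joint would pass 70% of its speed; a pose out of reach is approached as far as the arm can. A call with a gripper value outside its range is refused whole. OPENING is the opening, from 0 (shut) to 1 (fully open), set as the call begins (- or left out, the last holds). The fingers move at their own pace and stop on an object; FORCE is the grip in N (left out, the last holds). Time passes only in rows, so rows that repeat a pose let the fingers close. It gives the time, the measured TCP pose, the force, the opening and the grip force at its end, in the units of the state.
- get_obs(): the state, without advancing time (a new reading comes with each control period).
- get_image(name): name is "scene" or "top" or "wrist"; returns the picture (480x640x3 uint8, red, green, blue); there is no depth.
- get_calibration(name): a dict with "intrinsics" (3x3 intrinsics, pixels), "world_from_camera" (4x4, takes a point from camera to world coordinates); the wrist camera has in their place "tool_from_camera" (4x4, takes a point from camera to tool coordinates, whose origin is the TCP and whose axes are the flange's). Camera axes: x right, y up, looking along -z (the intrinsics and any distortion apply to the point x, -y, -z); pixel columns grow to the right and rows downward; lengths in m; the calibration is good to about 2 mm. A picture is of the moment at which its call begins: read the wrist's pose just before it. get_calibration takes no time and is no camera call.
- finish_job(): hands the job in; it is judged then, once.
Trained networks look in the newest picture that a camera, given by its name, has taken for a name from the list of things; names that differ only in an ending like _2 or _b are one class to them, and where a whole thing is asked for, a point or a joint stands for the part that bears it (a point fixed in the world has none). Each returns a list of dicts, best first, with "confidence" (0 to 1); they miss things now and then, are a little off and sometimes report something else, mostly with a low value. They report only what shows in the picture. A call takes as long as a camera call. They do not tell look-alikes from the thing itself.
- cut_out(query, camera): "region" (480x640 bool, what is visible of it) and "rect" ([centre column, centre row, width, height] in pixels, round what is visible of it).
The state is a dict: "t": time; "q": joint angles; "dq": joint speeds; "effort": joint torques, N m; "tool_pos": TCP position; "tool_rot": TCP orientation; "contact_force": force on the tool from outside, world axes, zero at the start; "wrist_torque": the same for the moment, N m; "opening": finger opening in m; "grip_force": force on a finger pad.
Only numpy, scipy, OpenCV 4.12 (cv2) and the standard library are available. Lean on these libraries where they do the work, as an engineer would, in place of code of your own. Each camera call takes 0.05 s, during which the arm holds its last target. There are 200 camera calls.

## Working session

There is one attempt and no reset: what is moved stays moved. The work goes in short steps, Python scripts to look and compute and a shell command to move; the robot and the scene stay as the last step left them, time stands still between calls to the robot, and variables do not carry over. Pictures are saved under pics/ and viewed, at most 10 in all, crops included, and the job is handed in when it is done.

```bash
ls; mkdir -p pics; python3 - <<'E'
from station import *
import cv2,numpy as np
o=get_obs(); print({k:np.round(v,3).tolist() for k,v in o.items()})
for c in ("scene","top"):
    im=get_image(c); cv2.imwrite(f"pics/{c}0.png",im[...,::-1]); k=get_calibration(c); print(c,{a:np.round(b,4).tolist() if not isinstance(b,str) else b for a,b in k.items()})
print({a:np.round(b,4).tolist() for a,b in get_calibration("wrist").items()})
E
```

```text
pics
{'t': 0.0, 'q': [0.999, 0.053, 1.614, 0.0, 1.476, -0.119], 'dq': [-0.0, -0.0, 0.001, -0.0, 0.0, -0.001], 'effort': [-0.0, -39.367, -37.019, -0.0, 0.007, -0.0], 'tool_pos': [0.273, 0.561, 0.23], 'tool_rot': [-0.705, -3.061, 0.003], 'contact_force': [-0.612, -0.718, -0.041], 'wrist_torque': [-0.005, -0.066, -0.073], 'grip_force': 0.0, 'opening': 0.085}
scene {'intrinsics': [[619.6806, 0.0, 319.949], [0.0, 619.6806, 245.738], [0.0, 0.0, 1.0]], 'world_from_camera': [[0.4663, -0.5436, 0.6979, 1.5328], [0.8846, 0.2773, -0.375, -0.5659], [0.0103, 0.7922, 0.6101, 0.95], [0.0, 0.0, 0.0, 1.0]]}
top {'intrinsics': [[450.9077, 0.0, 321.0194], [0.0, 450.9077, 249.772], [0.0, 0.0, 1.0]], 'world_from_camera': [[-0.0087, 0.9907, -0.1357, 0.3853], [-0.9998, -0.0062, 0.0189, -0.0176], [0.0178, 0.1358, 0.9906, 1.0618], [0.0, 0.0, 0.0, 1.0]]}
{'intrinsics': [[331.8581, 0.0, 322.4513], [0.0, 331.8581, 246.7633], [0.0, 0.0, 1.0]], 'tool_from_camera': [[-0.0002, 0.9502, 0.3117, 0.0817], [1.0, 0.0, 0.0004, 0.0007], [0.0004, 0.3117, -0.9502, -0.1423], [0.0, 0.0, 0.0, 1.0]]}
```

View pics/top0.png

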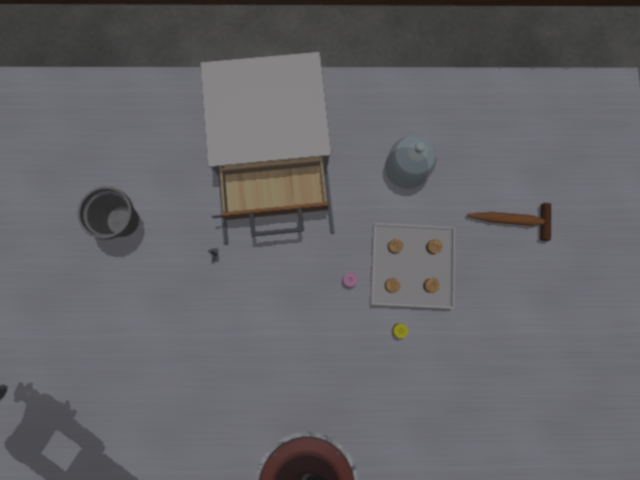

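View pics/scene0.png

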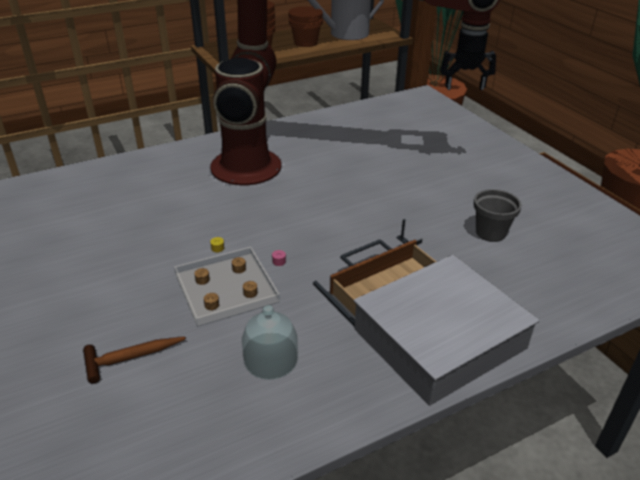

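The top picture shows the brown plugs in the tray at (396,246), (435,246), (393,285) and (432,285). The look-alikes are pink at (350,281) and yellow at (400,331), both outside the tray. The drawer bar runs (253,233)-(300,230), the pointer is near (217,216) and the pin is near (214,253). I choose the four brown ones and check them in one crop.

```bash
cat > h.py <<'E'
from station import *
import numpy as np, cv2
from scipy.spatial.transform import Rotation as R
def ray(cam,uv,pose=None):
    k=get_calibration(cam); K=np.array(k["intrinsics"])
    if cam=="wrist":
        T=np.eye(4); T[:3,:3]=R.from_rotvec(pose["tool_rot"]).as_matrix(); T[:3,3]=pose["tool_pos"]; T=T@np.array(k["tool_from_camera"])
    else: T=np.array(k["world_from_camera"])
    d=np.array([(uv[0]-K[0,2])/K[0,0],-(uv[1]-K[1,2])/K[1,1],-1]); return T[:3,3],T[:3,:3]@d
def at_z(cam,uv,z,pose=None):
    o,d=ray(cam,uv,pose); return o+d*(z-o[2])/d[2]
def proj(cam,p,pose=None):
    k=get_calibration(cam); K=np.array(k["intrinsics"])
    if cam=="wrist":
        T=np.eye(4); T[:3,:3]=R.from_rotvec(pose["tool_rot"]).as_matrix(); T[:3,3]=pose["tool_pos"]; T=T@np.array(k["tool_from_camera"])
    else: T=np.array(k["world_from_camera"])
    c=T[:3,:3].T@(np.array(p)-T[:3,3]); return K[0,2]+K[0,0]*c[0]/-c[2],K[1,2]-K[1,1]*c[1]/-c[2]
E
python3 - <<'E'
from h import *
im=get_image("top")
for n,z in (("plug1",.018),("pull",.05),("mark",.03),("cabinet",.085),("tray",.02),("pot",.1),("cloche",.1),("dibber",.015)):
    for r in cut_out(n,"top")[:6]:
        v,u=np.nonzero(r["region"]); c=(u.mean(),v.mean())
        print(n,round(r["confidence"],2),np.round(r["rect"]),np.round(c,1),np.round(at_z("top",c,z),4)[:2], r["region"].sum())
a=cv2.resize(im[200:345,195:470],None,fx=2.9,fy=2.9,interpolation=cv2.INTER_CUBIC); cv2.imwrite("pics/crop0.png",np.clip(a*1.6,0,255).astype('uint8')[...,::-1])
E
```

```text
plug1 0.77 [396. 247.  20.  15.] [395.1 245.8] [ 0.5366 -0.2115] 180
plug1 0.76 [433. 286.  16.  16.] [431.1 284.8] [ 0.4445 -0.2924] 166
plug1 0.66 [402. 330.  19.  12.] [400.5 330.1] [ 0.3416 -0.2179] 195
plug1 0.65 [352. 278.  14.  19.] [349.9 279.5] [ 0.4583 -0.1038] 168
plug1 0.63 [393. 286.  15.  17.] [392.3 285. ] [ 0.4447 -0.2021] 162
plug1 0.49 [435. 248.  17.  15.] [434.  246.2] [ 0.5349 -0.3031] 196
pull 0.67 [272. 197. 113.  78.] [272.7 190.6] [0.662  0.0731] 6126
mark 0.5 [214. 254.  17.  14.] [214.7 253.4] [0.5198 0.2072] 122
cabinet 0.83 [269. 147. 133. 193.] [268.  136.9] [0.7773 0.0813] 19355
pot 0.79 [107. 215.  63.  49.] [107.5 213.1] [0.5999 0.4243] 2562
pot 0.4 [430. 286.  13.  15.] [430.7 284.8] [ 0.4399 -0.27  ] 171
cloche 0.97 [410. 160.  53.  53.] [410.6 161.3] [ 0.714  -0.2366] 2062
cloche 0.44 [110. 213.  62.  51.] [107.5 213. ] [0.6    0.4244] 2543
dibber 0.85 [511. 222.  84.  35.] [523.2 219.2] [ 0.5992 -0.5204] 948
dibber 0.49 [434. 247.  13.  14.] [434.1 246.4] [ 0.5351 -0.3041] 162
```

View pics/crop0.png

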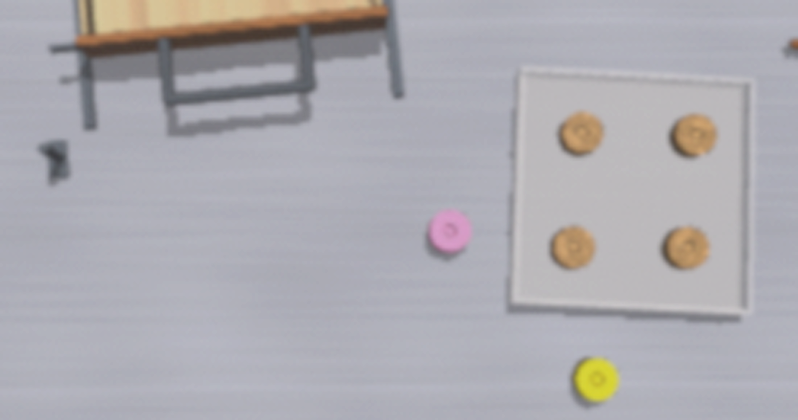

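The crop shows four brown plugs in the tray, top centres at crop (581,133), (694,134), (573,247) and (686,247). The pink (449,231) and yellow (596,380) look-alikes are outside it. The bar runs (170,98)-(312,88), the pointer is at (52,49) and the pin top is near (42,148).

```bash
cat >> h.py <<'E'
def go(x,y,z,yaw):
    "offset and twist (deg, tool axes) to a tool-down pose with tool x at world yaw (deg)"
    o=get_obs(); M=R.from_rotvec(o["tool_rot"]).as_matrix(); c,s=np.cos(np.radians(yaw)),np.sin(np.radians(yaw))
    G=np.array([[c,s,0],[s,-c,0],[0,0,-1.]])
    d=M.T@(np.array([x,y,z])-o["tool_pos"]); w=R.from_matrix(M.T@G).as_rotvec(degrees=True)
    print("t",round(o["t"],2),"offset",np.round(d,4),"twist",np.round(w,1))
E
python3 - <<'E'
from h import *
f=lambda u,v,z:at_z("top",(195+u/2.9,200+v/2.9),z)
for n,u,v,z in (("p0",581,133,.028),("p1",694,134,.028),("p2",573,247,.028),("p3",686,247,.028),("barL",170,98,.06),("barR",312,88,.06),("ptr",52,49,.054),("pintop",42,148,.064),("panL",80,42,.065),("panR",386,13,.065),("runL",90,127,.01),("runR",399,96,.01)):
    print(n,np.round(f(u,v,z)[:2],4))
b=f(312,88,.06)-f(170,98,.06); print(np.degrees(np.arctan2(-b[0],b[1]))); b=f(386,13,.065)-f(80,42,.065);print(np.degrees(np.arctan2(-b[0],b[1])))
b=f(399,96,.01)-f(90,127,.01);print(np.degrees(np.arctan2(-b[0],b[1])))
go(.49,-.25,.2,95)
E
```

```text
p0 [ 0.535  -0.2102]
p1 [ 0.5336 -0.3011]
p2 [ 0.4438 -0.201 ]
p3 [ 0.4431 -0.2908]
barL [0.5597 0.1145]
barR [0.567  0.0045]
ptr [0.6002 0.2078]
pintop [0.5207 0.2114]
panL [0.6032 0.1839]
panR [ 0.6252 -0.0535]
runL [0.5449 0.1855]
runR [ 0.569  -0.0654]
-176.22221105564412
-174.72019887751162
-174.51763349518393
t 0.55 offset [-0.55   -0.6354  0.0313] twist [ 0.   0.  59.1]
```

```bash
python3 -m crank '[{"offset":[-0.55,-0.635,0.03],"twist":[0,0,59]},{"offset":[-0.55,-0.635,0.03],"twist":[0,0,59]},{"offset":[-0.55,-0.635,0.03],"twist":[0,0,59]},{"offset":[-0.55,-0.635,0.03],"twist":[0,0,59]},{"offset":[-0.55,-0.635,0.03],"twist":[0,0,59]},{"offset":[-0.55,-0.635,0.03],"twist":[0,0,59]},{"offset":[-0.55,-0.635,0.03],"twist":[0,0,59]},{"offset":[-0.55,-0.635,0.03],"twist":[0,0,59]},{"offset":[-0.55,-0.635,0.03],"twist":[0,0,59]},{"offset":[-0.55,-0.635,0.03],"twist":[0,0,59]},{"offset":[-0.55,-0.635,0.03],"twist":[0,0,59]},{"offset":[-0.55,-0.635,0.03],"twist":[0,0,59]},{"offset":[-0.55,-0.635,0.03],"twist":[0,0,59]},{"offset":[-0.55,-0.635,0.03],"twist":[0,0,59]},{"offset":[-0.55,-0.635,0.03],"twist":[0,0,59]},{"offset":[-0.55,-0.635,0.03],"twist":[0,0,59]},{"offset":[-0.55,-0.635,0.03],"twist":[0,0,59]},{"offset":[-0.55,-0.635,0.03],"twist":[0,0,59]}]' 0.55 40
python3 - <<'E'
from h import *
o=get_obs(); im=get_image("wrist"); cv2.imwrite("pics/w0.png",im[...,::-1])
print(np.round(o["q"],2),o["opening"])
for r in cut_out("plug1","wrist")[:6]:
    v,u=np.nonzero(r["region"]); c=(u.mean(),v.mean())
    print(round(r["confidence"],2),np.round(r["rect"]),np.round(at_z("wrist",c,.02,o),4)[:2],np.round(im[r["region"]].mean(0)))
go(.535,-.21,.08,95); go(.535,-.21,.006,95)
E
```

```text
t: 2.8
tool_pos: [0.4902, -0.2486, 0.2015]
tool_rot: [2.119, 2.318, 0.0]
contact_force: [0.1, -0.2, -0.2]
opening: 0.047
grip_force: 0.0
[-0.6  -0.11  1.82  0.    1.43 -0.69] 0.04699592185243397
0.95 [372. 187.  41.  37.] [ 0.5333 -0.2082] [119.  95.  71.]
0.81 [300.  53.  42.  49.] [ 0.456  -0.1013] [136.  94. 118.]
0.79 [172. 176.  46.  35.] [ 0.3407 -0.2135] [102.  88.  34.]
0.68 [359. 273.  33.  31.] [ 0.5311 -0.2987] [111.  89.  67.]
0.64 [271. 259.  34.  41.] [ 0.4409 -0.2887] [111.  89.  66.]
0.57 [277. 169.  39.  38.] [ 0.4416 -0.1986] [112.  91.  68.]
t 2.9 offset [0.0348 0.048  0.1215] twist [0.  0.  0.1]
t 2.9 offset [0.0349 0.048  0.1955] twist [0.  0.  0.1]
```

View pics/w0.png

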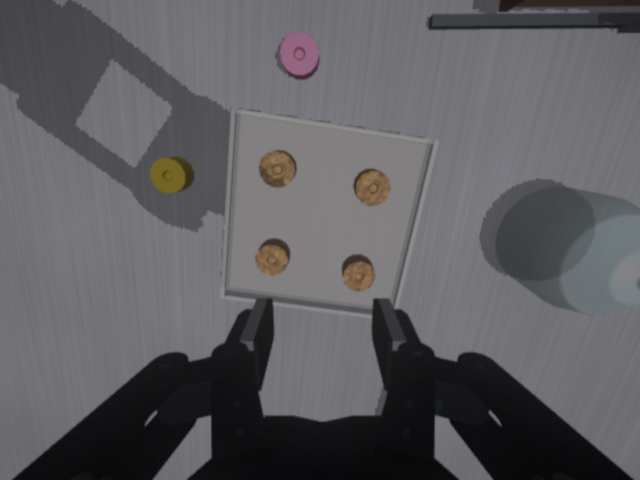

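The wrist picture shows the four brown plugs at (372,187), (277,169), (271,259) and (359,275), pink at (300,53) and yellow at (168,175) outside the tray. It agrees with the top camera within 3 mm. I go for p0.

```bash
python3 -m crank '[{"offset":[0.036,0.047,0.03],"twist":[0,0,0]},{"offset":[0.036,0.047,0.09],"twist":[0,0,0]},{"offset":[0.036,0.047,0.145],"twist":[0,0,0]},{"offset":[0.036,0.047,0.18],"twist":[0,0,0]},{"offset":[0.036,0.047,0.195],"twist":[0,0,0]},{"offset":[0.036,0.047,0.195],"twist":[0,0,0]}]'
python3 -m crank '[{"offset":[0,0,0],"twist":[0,0,0]},{"offset":[0,0,0],"twist":[0,0,0]},{"offset":[0,0,0],"twist":[0,0,0]},{"offset":[0,0,0],"twist":[0,0,0]},{"offset":[0,0,-0.06],"twist":[0,0,0]},{"offset":[0,0,-0.12],"twist":[0,0,0]},{"offset":[0,0,-0.16],"twist":[0,0,0]},{"offset":[0,0,-0.16],"twist":[0,0,0]}]' 0.2 30
python3 - <<'E'
from h import *
# drawer geometry: bin centre from front panel
pm=(at_z("top",(195+80/2.9,200+42/2.9),.065)+at_z("top",(195+386/2.9,200+13/2.9),.065))/2
print(pm)
get_image("top")
for r in cut_out("bin","top")[:3]: print(r["confidence"],r["rect"])
E
```

```text
t: 3.65
tool_pos: [0.5336, -0.2094, 0.006]
tool_rot: [-2.12, -2.317, 0.0]
contact_force: [-1.3, 0.4, 0.1]
opening: 0.0471
grip_force: 0.0
t: 4.65
tool_pos: [0.5363, -0.2109, 0.1716]
tool_rot: [2.115, 2.311, 0.003]
contact_force: [-0.1, -0.5, -0.2]
opening: 0.0328
grip_force: 30.1
[0.61421607 0.06518175 0.065     ]
0.94 [270.6, 193.7, 118.3, 77.3]
```

```bash
python3 - <<'E'
from h import *
go(.671,.07,.2,95); go(.665,.135,.02,95)
E
```

```text
t 4.75 offset [ 0.2663  0.1615 -0.0338] twist [0.  0.  0.1]
t 4.75 offset [0.3316 0.1612 0.1462] twist [0.  0.  0.1]
```

```bash
python3 -m crank '[{"offset":[0.04,0.025,-0.03],"twist":[0,0,0]},{"offset":[0.09,0.055,-0.034],"twist":[0,0,0]},{"offset":[0.145,0.085,-0.034],"twist":[0,0,0]},{"offset":[0.195,0.115,-0.034],"twist":[0,0,0]},{"offset":[0.24,0.145,-0.034],"twist":[0,0,0]},{"offset":[0.266,0.162,-0.034],"twist":[0,0,0]},{"offset":[0.266,0.162,-0.034],"twist":[0,0,0]},{"offset":[0.266,0.162,-0.034],"twist":[0,0,0]}]'
python3 - <<'E'
from h import *
o=get_obs(); im=get_image("wrist"); cv2.imwrite("pics/w1.png",np.clip(im*1.5,0,255).astype('uint8')[...,::-1])
go(.665,.135,.02,95)
for p in ((.665,.135,.016),(.671,.07,.016),(.61,.065,.065)): print(np.round(proj("wrist",p,o)))
E
```

```text
t: 5.75
tool_pos: [0.6706, 0.0691, 0.198]
tool_rot: [-2.12, -2.315, 0.004]
contact_force: [0.9, -0.7, -0.3]
opening: 0.0329
grip_force: 30.1
t 5.8 offset [0.0666 0.0005 0.1786] twist [-0.2  0.   0. ]
[325. 155.]
[325. 222.]
[254. 235.]
```

View pics/w1.png

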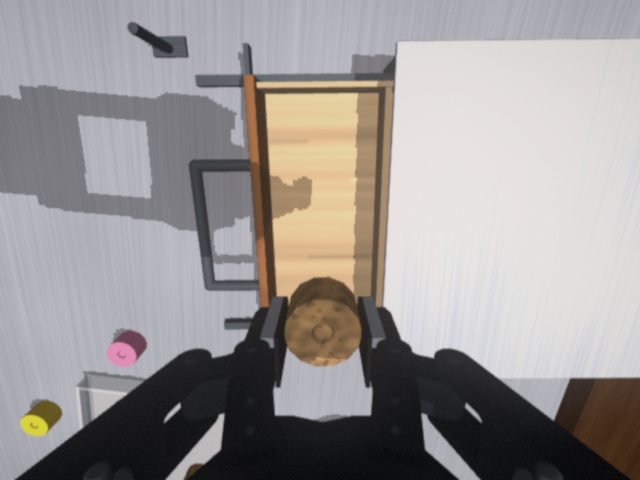

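The wrist picture shows the held plug at (323,322) and the bin floor across columns 270-382, centred near 325 as predicted. The bar is at (195-215,165-285), the pointer end at (247,47) and the pin top at (133,29). I place the plug in the left slot.

```bash
python3 -m crank '[{"offset":[0.04,0,0.03],"twist":[0,0,0]},{"offset":[0.066,0,0.085],"twist":[0,0,0]},{"offset":[0.066,0,0.13],"twist":[0,0,0]},{"offset":[0.066,0,0.16],"twist":[0,0,0]},{"offset":[0.066,0,0.177],"twist":[0,0,0]},{"offset":[0.066,0,0.177],"twist":[0,0,0]},{"offset":[0.066,0,0.177],"twist":[0,0,0]}]'
python3 -m crank '[{"offset":[0,0,0],"twist":[0,0,0]},{"offset":[0,0,0],"twist":[0,0,0]},{"offset":[0,0,0],"twist":[0,0,0]},{"offset":[0,0,-0.03],"twist":[0,0,0]},{"offset":[0,0,-0.09],"twist":[0,0,0]},{"offset":[0,0,-0.15],"twist":[0,0,0]},{"offset":[0,0,-0.16],"twist":[0,0,0]},{"offset":[0,0,-0.16],"twist":[0,0,0]}]' 0.52
python3 - <<'E'
from h import *
print(get_obs()["opening"]); go(.4425,-.2,.19,95); go(.4425,-.2,.006,95)
pose={"tool_pos":[.6706,.0691,.198],"tool_rot":[-2.12,-2.315,.004]}
a=at_z("wrist",(247,47),.052,pose);b=at_z("wrist",(133,29),.064,pose);c=np.radians(5.2);print(a,b,(a-b)@[np.cos(c),np.sin(c),0])
E
```

```text
t: 6.68
tool_pos: [0.6612, 0.134, 0.0222]
tool_rot: [-2.117, -2.31, 0.014]
contact_force: [-17.9, -0.3, 6.2]
opening: 0.0324
grip_force: 41.2
t: 7.68
tool_pos: [0.6665, 0.1346, 0.1849]
tool_rot: [2.121, 2.315, 0.003]
contact_force: [-0.3, -0.4, -1.1]
opening: 0.0445
grip_force: 0.0
0.044466567214203216
t 7.67 offset [-0.3138 -0.2523 -0.0058] twist [ 0.2  0.  -0. ]
t 7.67 offset [-0.3138 -0.2528  0.1782] twist [ 0.2  0.  -0. ]
[0.59857967 0.21071241 0.052     ] [0.51894592 0.21251585 0.064     ] 0.07914256774450557
```

The rear of the gripper brushed the shell with 18 N, under the limit. I will place the next plugs about 10 mm nearer the front panel and release a little higher.

```bash
python3 -m crank '[{"offset":[-0.045,-0.036,0],"twist":[0,0,0]},{"offset":[-0.09,-0.072,0],"twist":[0,0,0]},{"offset":[-0.135,-0.108,0],"twist":[0,0,0]},{"offset":[-0.18,-0.144,0],"twist":[0,0,0]},{"offset":[-0.225,-0.18,0],"twist":[0,0,0]},{"offset":[-0.27,-0.216,0.01],"twist":[0,0,0]},{"offset":[-0.3,-0.242,0.04],"twist":[0,0,0]},{"offset":[-0.314,-0.253,0.08],"twist":[0,0,0]},{"offset":[-0.314,-0.253,0.13],"twist":[0,0,0]},{"offset":[-0.314,-0.253,0.16],"twist":[0,0,0]},{"offset":[-0.314,-0.253,0.177],"twist":[0,0,0]},{"offset":[-0.314,-0.253,0.177],"twist":[0,0,0]}]' 0.55
python3 -m crank '[{"offset":[0,0,0],"twist":[0,0,0]},{"offset":[0,0,0],"twist":[0,0,0]},{"offset":[0,0,0],"twist":[0,0,0]},{"offset":[0,0,0],"twist":[0,0,0]},{"offset":[0,0,-0.06],"twist":[0,0,0]},{"offset":[0,0,-0.12],"twist":[0,0,0]},{"offset":[0,0,-0.18],"twist":[0,0,0]},{"offset":[0,0,-0.185],"twist":[0,0,0]},{"offset":[0,0,-0.185],"twist":[0,0,0]}]' 0.2 30
python3 - <<'E'
from h import *
go(.661,.069,.19,95);go(.661,.069,.026,95)
E
```

```text
t: 9.18
tool_pos: [0.4403, -0.199, 0.0047]
tool_rot: [-2.119, -2.314, 0.001]
contact_force: [-0.6, 0.5, 0.3]
opening: 0.0474
grip_force: 0.0
t: 10.3
tool_pos: [0.4416, -0.1997, 0.1914]
tool_rot: [2.121, 2.317, 0.0]
contact_force: [0.2, 0.1, -0.4]
opening: 0.033
grip_force: 30.1
t 10.3 offset [0.2483 0.2423 0.0014] twist [0.  0.  0.1]
t 10.3 offset [0.2484 0.2422 0.1654] twist [0.  0.  0.1]
```

```bash
python3 -m crank '[{"offset":[0.04,0.04,0],"twist":[0,0,0]},{"offset":[0.08,0.08,0],"twist":[0,0,0]},{"offset":[0.12,0.12,0],"twist":[0,0,0]},{"offset":[0.16,0.16,0],"twist":[0,0,0]},{"offset":[0.2,0.2,0],"twist":[0,0,0]},{"offset":[0.235,0.23,0],"twist":[0,0,0]},{"offset":[0.248,0.242,0],"twist":[0,0,0]},{"offset":[0.248,0.242,0],"twist":[0,0,0]},{"offset":[0.248,0.242,0.05],"twist":[0,0,0]},{"offset":[0.248,0.242,0.1],"twist":[0,0,0]},{"offset":[0.248,0.242,0.14],"twist":[0,0,0]},{"offset":[0.248,0.242,0.165],"twist":[0,0,0]},{"offset":[0.248,0.242,0.165],"twist":[0,0,0]},{"offset":[0.248,0.242,0.165],"twist":[0,0,0]}]'
python3 -m crank '[{"offset":[0,0,0],"twist":[0,0,0]},{"offset":[0,0,0],"twist":[0,0,0]},{"offset":[0,0,0],"twist":[0,0,0]},{"offset":[0,0,-0.03],"twist":[0,0,0]},{"offset":[0,0,-0.09],"twist":[0,0,0]},{"offset":[0,0,-0.15],"twist":[0,0,0]},{"offset":[0,0,-0.165],"twist":[0,0,0]},{"offset":[0,0,-0.165],"twist":[0,0,0]},{"offset":[0,0,-0.165],"twist":[0,0,0]}]' 0.5
python3 - <<'E'
from h import *
go(.442,-.29,.19,95);go(.442,-.29,.006,95)
E
```

```text
t: 12.05
tool_pos: [0.6603, 0.0674, 0.0264]
tool_rot: [-2.123, -2.316, 0.001]
contact_force: [-0.1, -0.0, 1.3]
opening: 0.0326
grip_force: 31.1
t: 13.18
tool_pos: [0.6594, 0.0687, 0.1884]
tool_rot: [-2.119, -2.315, 0.005]
contact_force: [-0.4, -0.3, -1.7]
opening: 0.0425
grip_force: 0.0
t 13.18 offset [-0.3381 -0.2483 -0.0006] twist [-0.2 -0.   0.1]
t 13.18 offset [-0.3382 -0.2475  0.1834] twist [-0.2 -0.   0.1]
```

```bash
python3 -m crank '[{"offset":[-0.045,-0.033,0],"twist":[0,0,0]},{"offset":[-0.09,-0.066,0],"twist":[0,0,0]},{"offset":[-0.135,-0.1,0],"twist":[0,0,0]},{"offset":[-0.18,-0.132,0],"twist":[0,0,0]},{"offset":[-0.225,-0.165,0],"twist":[0,0,0]},{"offset":[-0.27,-0.198,0],"twist":[0,0,0]},{"offset":[-0.31,-0.23,0],"twist":[0,0,0]},{"offset":[-0.338,-0.248,0.03],"twist":[0,0,0]},{"offset":[-0.338,-0.248,0.08],"twist":[0,0,0]},{"offset":[-0.338,-0.248,0.13],"twist":[0,0,0]},{"offset":[-0.338,-0.248,0.165],"twist":[0,0,0]},{"offset":[-0.338,-0.248,0.183],"twist":[0,0,0]},{"offset":[-0.338,-0.248,0.183],"twist":[0,0,0]}]' 0.55
python3 -m crank '[{"offset":[0,0,0],"twist":[0,0,0]},{"offset":[0,0,0],"twist":[0,0,0]},{"offset":[0,0,0],"twist":[0,0,0]},{"offset":[0,0,0],"twist":[0,0,0]},{"offset":[0,0,-0.06],"twist":[0,0,0]},{"offset":[0,0,-0.12],"twist":[0,0,0]},{"offset":[0,0,-0.18],"twist":[0,0,0]},{"offset":[0,0,-0.185],"twist":[0,0,0]},{"offset":[0,0,-0.185],"twist":[0,0,0]}]' 0.2 30
python3 - <<'E'
from h import *
go(.667,.005,.19,95);go(.667,.005,.026,95)
E
```

```text
t: 14.8
tool_pos: [0.4421, -0.2886, 0.006]
tool_rot: [-2.118, -2.314, 0.0]
contact_force: [0.5, 0.3, 0.6]
opening: 0.0465
grip_force: 0.0
t: 15.92
tool_pos: [0.4435, -0.2898, 0.1934]
tool_rot: [2.121, 2.317, 0.0]
contact_force: [1.0, 0.0, -0.3]
opening: 0.0328
grip_force: 30.2
t 15.93 offset [0.274  0.2486 0.0034] twist [0.  0.  0.1]
t 15.93 offset [0.274  0.2485 0.1674] twist [0.  0.  0.1]
```

```bash
python3 -m crank '[{"offset":[0.04,0.036,0],"twist":[0,0,0]},{"offset":[0.08,0.072,0],"twist":[0,0,0]},{"offset":[0.12,0.11,0],"twist":[0,0,0]},{"offset":[0.16,0.145,0],"twist":[0,0,0]},{"offset":[0.2,0.18,0],"twist":[0,0,0]},{"offset":[0.24,0.217,0],"twist":[0,0,0]},{"offset":[0.265,0.24,0],"twist":[0,0,0]},{"offset":[0.274,0.248,0],"twist":[0,0,0]},{"offset":[0.274,0.248,0],"twist":[0,0,0]},{"offset":[0.274,0.248,0.05],"twist":[0,0,0]},{"offset":[0.274,0.248,0.1],"twist":[0,0,0]},{"offset":[0.274,0.248,0.14],"twist":[0,0,0]},{"offset":[0.274,0.248,0.167],"twist":[0,0,0]},{"offset":[0.274,0.248,0.167],"twist":[0,0,0]},{"offset":[0.274,0.248,0.167],"twist":[0,0,0]}]'
python3 -m crank '[{"offset":[0,0,0],"twist":[0,0,0]},{"offset":[0,0,0],"twist":[0,0,0]},{"offset":[0,0,0],"twist":[0,0,0]},{"offset":[0,0,-0.03],"twist":[0,0,0]},{"offset":[0,0,-0.09],"twist":[0,0,0]},{"offset":[0,0,-0.15],"twist":[0,0,0]},{"offset":[0,-0.05,-0.165],"twist":[0,0,0]},{"offset":[0,-0.1,-0.165],"twist":[0,0,0]},{"offset":[0,-0.1,-0.165],"twist":[0,0,0]},{"offset":[0,-0.1,-0.165],"twist":[0,0,0]}]' 0.5
python3 - <<'E'
from h import *
o=get_obs(); im=get_image("wrist"); cv2.imwrite("pics/w2.png",np.clip(im*1.5,0,255).astype('uint8')[...,::-1])
print({k:np.round(o[k],5).tolist() for k in("tool_pos","tool_rot")})
E
```

```text
t: 17.8
tool_pos: [0.6659, 0.0037, 0.0264]
tool_rot: [-2.123, -2.316, 0.001]
contact_force: [-0.6, 1.0, -0.2]
opening: 0.0329
grip_force: 31.6
t: 19.05
tool_pos: [0.5672, -0.0039, 0.1918]
tool_rot: [2.121, 2.316, 0.001]
contact_force: [0.7, 0.3, -0.6]
opening: 0.0432
grip_force: 0.0
{'tool_pos': [0.56717, -0.00391, 0.19181], 'tool_rot': [2.12052, 2.31648, 0.00122]}
```

View pics/w2.png

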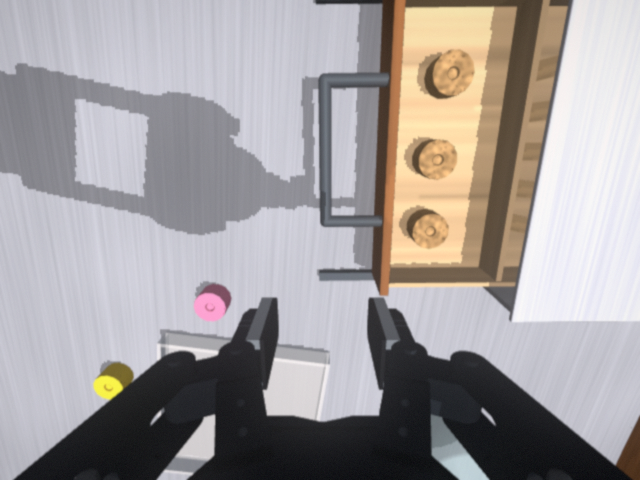

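The picture shows three plugs upright in the bin at (450,72), (435,158) and (428,230). The bar runs (326,80)-(327,220), with the pink and yellow look-alikes untouched. Next I locate the bar.

```bash
python3 - <<'E'
from h import *
o={"tool_pos":[0.56717,-0.00391,0.19181],"tool_rot":[2.12052,2.31648,0.00122]}
a=at_z("wrist",(325.5,77),.055,o);b=at_z("wrist",(326.5,221),.055,o);print(a,b,(a+b)/2,np.degrees(np.arctan2(-(a-b)[0],(a-b)[1])))
a=at_z("wrist",(400,20),.065,o);b=at_z("wrist",(384,280),.065,o);print(np.degrees(np.arctan2(-(a-b)[0],(a-b)[1])))
m=at_z("wrist",(326,149),.055,o)
for h in (.15,.036): go(m[0],m[1],h,95.2)
E
```

```text
[0.55748652 0.12089532 0.055     ] [0.56851977 0.00943478 0.055     ] [0.56300314 0.06516505 0.055     ] 5.653179147028828
5.130685515542464
t 19.1 offset [0.0729 0.0013 0.0419] twist [ 0.1  0.  -0.1]
t 19.1 offset [0.0729 0.0011 0.1559] twist [ 0.1  0.  -0.1]
```

```bash
python3 -m crank '[{"offset":[0.04,0.001,0.02],"twist":[0,0,0]},{"offset":[0.075,0.001,0.05],"twist":[0,0,0]},{"offset":[0.075,0.001,0.08],"twist":[0,0,0]},{"offset":[0.075,0.001,0.11],"twist":[0,0,0]},{"offset":[0.075,0.001,0.135],"twist":[0,0,0]},{"offset":[0.075,0.001,0.15],"twist":[0,0,0]},{"offset":[0.075,0.001,0.156],"twist":[0,0,0]},{"offset":[0.075,0.001,0.156],"twist":[0,0,0]}]' 0.4
python3 -m crank '[{"offset":[0,0,0],"twist":[0,0,0]},{"offset":[0,0,0],"twist":[0,0,0]},{"offset":[0,0,0],"twist":[0,0,0]},{"offset":[0,0,0],"twist":[0,0,0]},{"offset":[0,0,0],"twist":[0,0,0]},{"offset":[0,0,0],"twist":[0,0,0]}]' 0 60
python3 - <<'E'
from h import *
o=get_obs(); im=get_image("wrist"); cv2.imwrite("pics/w3.png",np.clip(im*1.5,0,255).astype('uint8')[...,::-1])
print({k:np.round(o[k],5).tolist() for k in("tool_pos","tool_rot","contact_force")})
E
```

```text
t: 20.1
tool_pos: [0.5618, 0.0709, 0.0356]
tool_rot: [2.121, 2.317, 0.0]
contact_force: [-0.8, 0.6, -0.1]
opening: 0.0342
grip_force: 0.0
t: 20.85
tool_pos: [0.5626, 0.0709, 0.0366]
tool_rot: [2.12, 2.316, 0.003]
contact_force: [3.5, 0.6, 6.3]
opening: 0.0078
grip_force: 59.0
{'tool_pos': [0.56261, 0.07087, 0.03663], 'tool_rot': [2.11974, 2.31558, 0.00333], 'contact_force': [3.50075, 0.58726, 6.25416]}
```

View pics/w3.png

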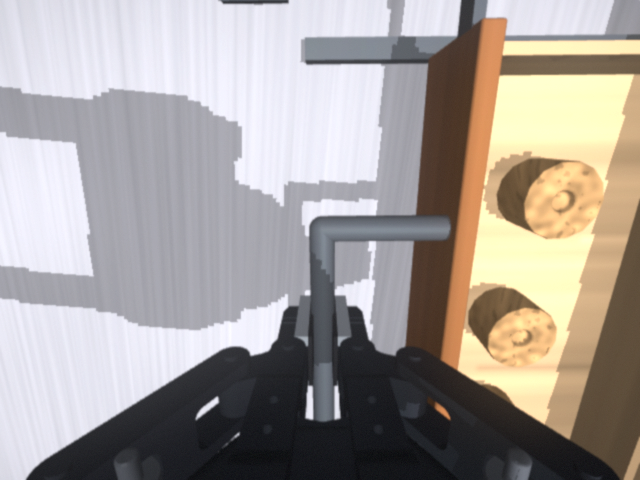

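The picture shows the bar gripped between the pads at (325,330), with the plugs at (563,200) and (525,335) undisturbed. I pull most of the way, then measure.

```bash
python3 -m crank '[{"offset":[0,-0.004,0],"twist":[0,0,0]},{"offset":[0,-0.012,0],"twist":[0,0,0]},{"offset":[0,-0.022,0],"twist":[0,0,0]},{"offset":[0,-0.032,0],"twist":[0,0,0]},{"offset":[0,-0.042,0],"twist":[0,0,0]},{"offset":[0,-0.052,0],"twist":[0,0,0]},{"offset":[0,-0.062,0],"twist":[0,0,0]},{"offset":[0,-0.07,0],"twist":[0,0,0]},{"offset":[0,-0.075,0],"twist":[0,0,0]},{"offset":[0,-0.077,0],"twist":[0,0,0]},{"offset":[0,-0.077,0],"twist":[0,0,0]},{"offset":[0,-0.077,0],"twist":[0,0,0]},{"offset":[0,-0.077,0],"twist":[0,0,0]}]'
python3 - <<'E'
from h import *
o=get_obs(); d=np.array(o["tool_pos"])-[0.56261,0.07087,0.03663]; c=np.radians(5.2)
print("travel",-d@[np.cos(c),np.sin(c),0],d)
t=get_image("top"); s=get_image("scene")
# where pointer/pin points should appear
P=np.array([.5186,.2125,0]); print([np.round(proj(k,P+[0,0,z])) .tolist()for k in("top","scene") for z in (0,.064)])
cv2.imwrite("pics/top1.png",t[...,::-1]); cv2.imwrite("pics/scene1.png",s[...,::-1])
w=cv2.imread("pics/w1.png"); up=lambda a,W,H:cv2.resize(a,(W,H),interpolation=cv2.INTER_CUBIC)
u,v=[int(x) for x in proj("top",P+[0,0,.03])]; A=up(np.clip(t[v-25:v+25,u-18:u+48,::-1]*1.6,0,255).astype('uint8'),400,300)
us,vs=[int(x) for x in proj("scene",P+[0,0,.03])]; B=up(np.clip(s[vs-30:vs+30,us-40:us+40,::-1]*1.6,0,255).astype('uint8'),400,300)
C=up(w[5:115,105:285],491,300); out=np.zeros((600,800,3),'uint8'); out[:300,:400]=A; out[:300,400:]=B; out[300:,:491]=C
cv2.imwrite("pics/cmp1.png",out); print(u,v,us,vs)
E
```

```text
t: 22.52
tool_pos: [0.4865, 0.0635, 0.0366]
tool_rot: [2.118, 2.314, 0.004]
contact_force: [7.4, -1.9, 3.0]
opening: 0.008
grip_force: 59.1
travel 0.0764312019966092 [-7.60778055e-02 -7.35389479e-03  3.35775948e-06]
[[215.0, 256.0], [209.0, 252.0], [401.0, 240.0], [403.0, 219.0]]
212 253 401 230
```

View pics/cmp1.png

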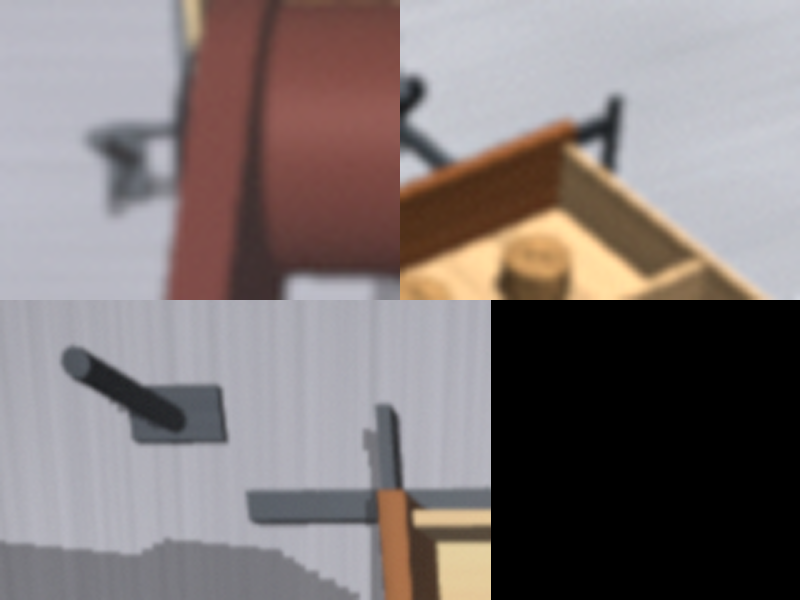

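Upper left is the top view: the pin runs (97,135)-(130,165) and the tab end is at (130,130), about 1 px short. Upper right is the scene view, where the tab meets the pin at (608,125). Lower left is the rest view, pin top centre (77,361) and tab top centre (383,405). Together these put the mark at about 78.8 mm of travel, so 2.4 mm remains.

```bash
python3 -m crank '[{"offset":[0,-0.0012,0],"twist":[0,0,0]},{"offset":[0,-0.0024,0],"twist":[0,0,0]},{"offset":[0,-0.0024,0],"twist":[0,0,0]},{"offset":[0,-0.0024,0],"twist":[0,0,0]},{"offset":[0,-0.0024,0],"twist":[0,0,0]}]'
python3 - <<'E'
from h import *
c=np.radians(5.2); X=np.array([np.cos(c),np.sin(c),0]);Y=np.array([-np.sin(c),np.cos(c),0])
o=get_obs(); d=np.array(o["tool_pos"])-[0.56261,0.07087,0.03663]; print("travel",-d@X,o["contact_force"])
w=get_image("wrist"); t=get_image("top"); s=get_image("scene")
g=lambda a:np.float32(cv2.cvtColor(a,cv2.COLOR_BGR2GRAY))
n=np.clip(w*1.5,0,255).astype('uint8')[...,::-1]; old=cv2.imread("pics/w3.png")
print("drawer shift in wrist px",cv2.phaseCorrelate(g(old[30:260,420:640]),g(np.ascontiguousarray(n[30:260,420:640])),cv2.createHanningWindow((220,230),cv2.CV_32F)))
# refined separation from the rest picture
p={"tool_pos":[.6706,.0691,.198],"tool_rot":[-2.12,-2.315,.004]}
b=at_z("wrist",(133.2,27.4),.064,p)
for z in(.054,.056,.058): print(z,(at_z("wrist",(245.4,43.5),z,p)-b)@X)
# expected pictures: pin axis and aligned pointer end, in crop pixels
up=lambda a:cv2.resize(np.clip(a[...,::-1]*1.6,0,255).astype('uint8'),(400,300),interpolation=cv2.INTER_CUBIC)
out=np.zeros((600,800,3),'uint8'); out[:300,:400]=up(t[228:278,194:260]); out[:300,400:]=up(s[200:260,361:441])
out[300:,:400]=up(cv2.imread("pics/top0.png")[190:265,190:289,::-1]); out[300:,400:]=up(cv2.imread("pics/scene0.png")[200:260,370:450,::-1])
cv2.imwrite("pics/cmp2.png",out)
for e in (-.004,0,.004):
  print(e,[np.round(np.array(proj(k,b-[0,0,.012]+e*X+y*Y)),2).tolist() for k in("top","scene") for y in (0,-.009,-.024)])
E
```

```text
t: 23.25
tool_pos: [0.4842, 0.0633, 0.0367]
tool_rot: [2.118, 2.314, 0.004]
contact_force: [7.1, -1.6, 3.9]
opening: 0.008
grip_force: 59.0
travel 0.07874059310441725 [ 7.07441268 -1.58331642  3.89701736]
drawer shift in wrist px ((0.2928849233667421, 0.10770758396135705), 0.7959912716900861)
0.054 0.0781860356528605
0.056 0.07860083908003226
0.058 0.07901564250720403
-0.004 [[209.84, 254.17], [213.85, 253.79], [220.54, 253.14], [402.09, 222.63], [399.27, 223.75], [394.54, 225.62]]
0 [[209.72, 252.41], [213.73, 252.03], [220.41, 251.39], [403.1, 223.42], [400.28, 224.54], [395.55, 226.42]]
0.004 [[209.6, 250.66], [213.61, 250.28], [220.29, 249.64], [404.11, 224.21], [401.29, 225.33], [396.56, 227.22]]
```

View pics/cmp2.png

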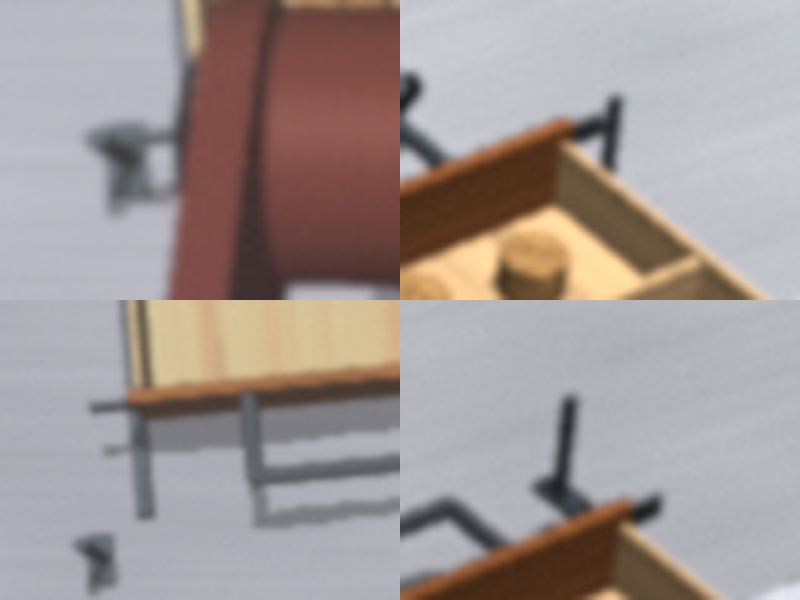

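The tab now points at the pin in the top view (tab at (160,137), pin (97,133)-(128,170)) and in the scene view (tab (575,130) meeting the pin at (612,120)). The drawer did not slip in the grip. One last check of the mark uses the pin's foot in the rest picture.

```bash
python3 - <<'E'
from h import *
c=np.radians(5.2); X=np.array([np.cos(c),np.sin(c),0])
p={"tool_pos":[.6706,.0691,.198],"tool_rot":[-2.12,-2.315,.004]}
tab=at_z("wrist",(245.4,43.5),.056,p)
for z in(.002,.005,.008): print("foot",z,(tab-at_z("wrist",(170.2,46.8),z,p))@X)
tt=at_z("top",(217.2,216.5),.056)
print("top",(tt-at_z("top",(209.8,250.8),.064))@X,(tt-at_z("top",(214.9,256.2),.005))@X)
E
```

```text
foot 0.002 0.07893120074226674
foot 0.005 0.07770832162552893
foot 0.008 0.07648544250879104
top 0.07790313852613351 0.08262246747520645
```

```bash
python3 - <<'E'
from station import *
print(get_obs()["tool_pos"],finish_job())
E
```

```text
the job is handed in; nothing more can be done
[0.48420311 0.06329445 0.03663941] None
```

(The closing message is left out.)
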